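Snap the retaining cap onto a till-roll stand

ROBOT

A 6-joint arm with a two-finger parallel gripper is mounted at the origin on the work surface. World frame = base frame: x ahead of the robot, y to its left, z up, the work surface at z = 0. Lengths are in m, angles in degrees, forces in N, time in s.
With the tool pointing down it reaches from about 0.3 to 0.875 m from the base axis. Payload 4.2 kg.
Tool frame: the origin (TCP) lies on the mounting face of the last link; the fingertips stand 173 mm ahead of it and the grasp point (between the pads) lies 155 mm ahead of it; z points along the fingers, y is the line along which they close (so a half turn about z gives the same grasp; the last joint's range is limited). The gripper opens to 85 mm and grips with 20 to 120 N. Pads are 22 mm wide; open, the fingers measure 114 mm over their backs; the gripper's body (76 mm by 85 mm) begins 54 mm behind the grasp point. The pads swing forward as they close: fully open they stand 13 mm farther back than shut.
Start: joints at [-77.922, 18.312, 89.639, -0, 72.044, -1.146], TCP at [0.132, -0.56, 0.405] pointing down, gripper open.
Joint ranges: [-177.97, 177.97], [-48.28, 115.42], [12.27, 149.76], [-77.06, 257.06], [2.81, 150.46], [-146.56, 146.56]. Speed limits (degrees/s): [147.25, 147.25, 180, 180, 180, 180].

INTERFACE

Orientations are given as a 3x3 rotation matrix whose columns are the frame's x, y, z axes.
In Python, from rig import arm gives the robot as it stands.
- The arm moves only by the tool drive_tool, never from a script. Its argument "steps" is a list of rows, each a list of 2 entries, a list of its own where there are three numbers: the shift along the tool's x, y, z in m, then the turn about the tool's z in rad. A call has 1 to 10 rows; each row shifts and turns the commanded pose from where the row before left it, along the tool's axes as they then stand; what a row does not reach is not made up. A row lasts 1/10 s, in which the tool goes at most 50 mm and 8.59 degrees, less where a joint would pass 70% of its speed; a pose out of reach is approached as far as the arm can. A call is refused whole if a number of a shift passes 0.05 or a number of a turn 0.15, either way. A call with a gripper value outside its range is refused whole. "fingers" is the opening, from -1 (shut) to 1 (fully open), set as the call begins (left out, the last holds). The fingers move at their own pace and stop on an object; "newtons" is the grip in N (left out, the last holds). Time passes only in rows, so rows that do not move let the fingers close. It gives the time, the measured TCP pose, the force, the opening and the grip force at its end, in the units of the state.
- arm.get_state(): the state, without advancing time (a new reading comes with each control period).
- arm.camera(name): name is "scene" or "top"; returns a dict with "img" (420x560x3 uint8, blue, green, red), "vfov" (degrees; the focal length in pixels is half the picture's height over the tangent of half this angle, whatever the lens; pixels are square), "cx", "cy" (the principal point, pixels), "R" (3x3) and "t" (3): a world point X has camera coordinates R X + t. Camera axes: x right, y down, z forward; pixel columns grow to the right and rows downward; lengths in m; the calibration is good to about 2 mm. A picture is of the moment at which its call begins. There is no depth.
- arm.finish_job(): hands the job in; it is judged then, once.
The state is a dict: "t": time; "q": joint angles; "joint_velocities": joint speeds; "joint_efforts": joint torques, N m; "tool_pos": TCP position; "orientation": TCP orientation; "wrist_force": force on the tool from outside, world axes, zero at the start; "torque": the same for the moment, N m; "opening": finger opening in m; "gripper_force": force on a finger pad.
Only numpy, scipy, OpenCV 4.12 (cv2) and the standard library are available. Lean on these libraries where they do the work, as an engineer would, in place of code of your own. Each camera call takes 0.05 s, during which the arm holds its last target. There are 200 camera calls.

TASK

Push the till-roll stand square and flush into the corner of the aluminium fence, both edges tight against the rails. Then take the blue cap, put it upright over the red stud on top of the roll and press it down until it clicks and sits fully home on the roll. Finish while still holding the cap pressed firmly down, with the stand still tight in the corner, and leave the other things on the counter where they are.

Things in the scene. Friction and masses are not known exactly. Their poses are not given: they have to be found in the camera images.
- fence: L-shaped aluminium fence screwed to the counter. Origin: inner corner, at counter level; z up. One rail runs along -y (inner face x = 0, rail on its +x side), the other along -x (inner face y = 0, rail on its +y side); the corner opens to -x and -y. Rails 175 mm long from the corner, 18 mm thick, 24 mm high.
- stand: Loose till-roll stand, 0.7 to 1 kg: grey plate 140 x 140 x 20 mm, white paper roll fixed in its middle (72 mm dia, 20 to 77 mm high), red stud on top. Origin: centre of the plate's underside; x, y square to its edges. Starts 10 to 60 mm off the rails, turned up to 0.22 rad. Home: axes match the fence's, origin at (-70, -70) mm in the fence frame. A 3 to 10 N push on an edge slides it.
- stud_seat (a point): Point on the stud's axis at the roll's top face, 77 mm above the counter, where the cap's rim lands. The stud is 18 mm in diameter and 26 mm tall above it, the top 6 mm tapered to 10 mm. Four sprung steel balls stick 3.5 mm out of the stud 10 mm above this point. The cap has 1.5 mm side play on the stud, and the click can drag the stand a few mm off the rails.
- cap: Loose blue ribbed round cap, 40 mm dia, 38 mm high, about 40 g, mouth down on the mat. Origin: centre of its lower rim; z up. Hole below: 32 mm deep, lip of 21 mm bore, 25 mm at the mouth. On the stud it stops on the balls, rim about 9 mm over the seat; 6 to 12 N takes it past them, then the balls pull it down with about 4 N and the rim lands on the roll. Any turn will do.
- mat: Black rubber mat, 300 x 130 mm, 3 mm thick, fixed on the counter; the cap, the tape and the jar stand on it in a row along its x axis, about 90 mm apart (in any order). Origin: centre of its underside; x along its long side.
- tape: Bystander on the mat: small brown roll of tape, 44 mm diameter, 24 mm high, origin at the centre of its underside.
- jar: Bystander on the mat: small white jar with yellow lid, 38 mm diameter, 50 mm high, origin at the centre of its underside.
- water: Bystander: green water bottle, 64 mm diameter, 190 mm high, origin at the centre of its underside.
- cups: Bystander: stack of white cups, 80 mm diameter, 115 mm high, origin at the centre of its underside.
- spare_roll: Bystander: loose white till roll with no stand, 72 mm diameter, 57 mm high, origin at the centre of its underside.
Not all that is in view belongs to the job. Leave any green or orange look-alike of the stand alone.

How it is judged:
By the outcome, as a careful person would: the job done as asked, in the order asked, and still so for the second after the job is handed in, while the arm keeps its last pose, push and grip.
It also fails if it takes over 72 s, if anything falls off the work surface, if the arm or the gripper's body presses on something with over 40 N, if the wrist force passes 120 N, or if a joint passes its speed limit or range.

## Working session

There is one attempt and no reset: what is moved stays moved. The work goes in short steps, Python scripts to look and compute and a tool call to move; the robot and the scene stay as the last step left them, time stands still between calls to the robot, and variables do not carry over. Pictures are saved under pics/ and viewed, at most 10 in all, crops included, and the job is handed in when it is done.

Besides the shell and the picture viewer there is one more tool, called by a JSON object that holds its "name" and its "arguments", one argument or row to a line. drive_tool: Moves the arm, as the interface text tells. Its arguments: {"type":"object","properties":{"steps":{"type":"array"},"fingers":{"type":"number"},"newtons":{"type":"number"}},"required":["steps"]}

```bash
mkdir -p pics; ls; cat > h.py <<'E'
import numpy as np, cv2
from rig import arm
def cam(n):
    c=arm.camera(n); c['f']=c['img'].shape[0]/2/np.tan(np.radians(c['vfov'])/2); c['R']=np.array(c['R']);c['t']=np.array(c['t']); return c
def ray(c,u,v):
    d=c['R'].T@np.array([(u-c['cx'])/c['f'],(v-c['cy'])/c['f'],1]); return -c['R'].T@c['t'],d/np.linalg.norm(d)
def onz(c,u,v,z):
    o,d=ray(c,u,v); return o+d*(z-o[2])/d[2]
def tri(c1,p1,c2,p2):
    o1,d1=ray(c1,*p1);o2,d2=ray(c2,*p2)
    s=np.linalg.lstsq(np.c_[d1,-d2],o2-o1,rcond=None)[0]
    a=o1+s[0]*d1;b=o2+s[1]*d2; return (a+b)/2,np.linalg.norm(a-b)
def proj(c,X):
    p=c['R']@np.array(X)+c['t']; return np.array([c['cx'],c['cy']])+c['f']*p[:2]/p[2]
E
python3 - <<'E'
from h import *
import pickle
for n in("scene","top"):
    c=cam(n); cv2.imwrite(f'pics/{n}0.png',c['img']); pickle.dump(c,open(f'{n}0.pkl','wb')); print(n,c['vfov'],c['cx'],c['cy'],c['R'].round(3).tolist(),(-c['R'].T@c['t']).round(3))
s=arm.get_state();print({k:np.round(v,3).tolist() for k,v in s.items()})
E
```

```text
pics
scene 53.44254597314704 273.9651842874247 211.1226841357466 [[0.205, 0.979, -0.003], [0.81, -0.171, -0.561], [-0.55, 0.113, -0.828]] [ 1.116 -0.111  0.997]
top 46.332105482598905 281.6962809376073 199.3985791766216 [[-0.026, -1.0, -0.012], [-0.989, 0.027, -0.145], [0.145, 0.008, -0.989]] [0.288 0.027 1.438]
{'t': 0.1, 'q': [-77.924, 18.348, 89.7, 0.001, 72.045, -1.145], 'joint_velocities': [0.032, -0.074, -0.078, 0.057, -0.052, 0.025], 'joint_efforts': [0.001, -41.641, -23.47, 0.0, 0.005, 0.0], 'tool_pos': [0.131, -0.56, 0.404], 'orientation': [[0.973, 0.229, -0.0], [0.229, -0.973, 0.002], [0.0, -0.002, -1.0]], 'wrist_force': [-0.336, 0.374, -0.032], 'torque': [-0.045, -0.009, 0.013], 'gripper_force': 0.0, 'opening': 0.086}
```

View pics/scene0.png

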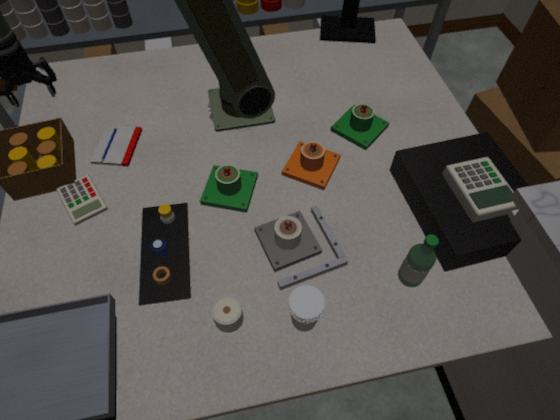

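View pics/top0.png

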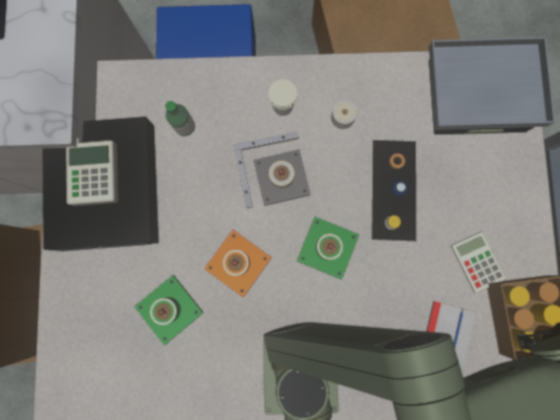

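Top view: the grey stand is at (282,174), with its fence corner near (240,150). The look-alikes are green (330,247), green (163,312) and orange (235,262), and the spare roll is at (344,112). The blue cap is at (400,188), between the tape (397,160) and the jar (393,222). I choose the grey stand and the blue-topped cap, and check both in a close crop.

```bash
python3 - <<'E'
import pickle
from h import *
t=pickle.load(open('top0.pkl','rb'));s=pickle.load(open('scene0.pkl','rb'))
L=cv2.INTER_CUBIC
a=cv2.resize(t['img'][125:215,225:325],(500,450),interpolation=L)
b=cv2.resize(t['img'][140:240,370:420],(225,450),interpolation=L)
cv2.imwrite('pics/cropT.png',cv2.convertScaleAbs(np.hstack([a,b]),alpha=1.5))
a=cv2.resize(s['img'][200:295,245:355],(550,475),interpolation=L)
b=cv2.resize(s['img'][200:295,135:180+5],(250,475),interpolation=L)
cv2.imwrite('pics/cropS.png',cv2.convertScaleAbs(np.hstack([a,b]),alpha=1.8))
E
```

```text
(no output)
```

View pics/cropT.png

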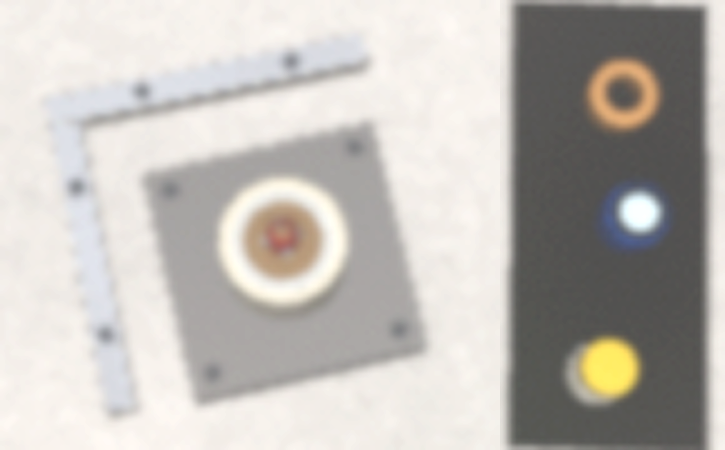

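View pics/cropS.png

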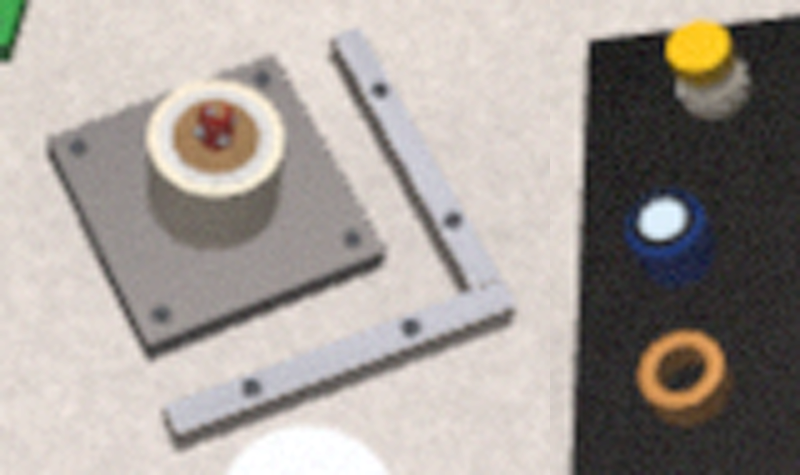

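The crops confirm the grey plate with its red balled stud (crop T (282,237)) and the blue cap with its pale top disc (crop T (640,212), crop S (663,219)). The stand is nearly parallel to the fence. Next I fit the poses in both views.

```bash
cat > fit.py <<'E'
from h import *
from scipy.optimize import minimize
def w(p,P): # local->world
    c,s=np.cos(p[2]),np.sin(p[2]); P=np.array(P,float); return np.c_[P[:,:2]@np.array([[c,s],[-s,c]])+p[:2],P[:,2]]
def loop(poly,z): 
    return [((*poly[i],z),(*poly[(i+1)%len(poly)],z)) for i in range(len(poly))]
FT=loop([(0,0),(0,-.175),(.018,-.175),(.018,.018),(-.175,.018),(-.175,0)],.024)
ST=loop([(-.07,-.07),(.07,-.07),(.07,.07),(-.07,.07)],.020)
a=np.linspace(0,2*np.pi,40); ROLL=[((.036*np.cos(t),.036*np.sin(t),.077),)*2 for t in a]
def pts(E): return np.array([np.array(e[0])+(np.array(e[1])-e[0])*k for e in E for k in (np.linspace(0.03,.97,40) if e[0]!=e[1] else [0])])
def grad(c,b):
    g=cv2.GaussianBlur(c['img'].astype(np.float32),(0,0),b); gx=cv2.Sobel(g,cv2.CV_32F,1,0);gy=cv2.Sobel(g,cv2.CV_32F,0,1)
    return np.sqrt((gx**2+gy**2).sum(2))
def fit(cams,E,p0):
    P=pts(E);p=np.array(p0,float)
    for b in(2.0,1.0):
        G=[grad(c,b) for c in cams]
        def cost(q):
            X=w(q,P);s=0
            for c,g in zip(cams,G):
                Y=(c['R']@X.T).T+c['t'];u=(c['cx']+c['f']*Y[:,0]/Y[:,2]).astype(np.float32);v=(c['cy']+c['f']*Y[:,1]/Y[:,2]).astype(np.float32)
                s+=cv2.remap(g,u[None],v[None],cv2.INTER_LINEAR).mean()/g.std()
            return -s
        r=minimize(cost,p,method='Nelder-Mead',options=dict(initial_simplex=np.array([p,p+[.006,0,0],p+[0,.006,0],p+[0,0,.05]]),xatol=1e-5,fatol=1e-5)); p=r.x
    return p,r.fun
def draw(c,E,p,col):
    for e in E:
        q=[tuple(int(round(x*16)) for x in proj(c,w(p,[k])[0])) for k in e]; cv2.line(c['img'],q[0],q[1],col,1,cv2.LINE_AA,4)
def spot(c,u,v,r,lo,hi):
    m=cv2.inRange(cv2.cvtColor(c['img'],cv2.COLOR_BGR2HSV),lo,hi);k=np.zeros_like(m);cv2.circle(k,(u,v),r,255,-1);M=cv2.moments(m&k,True)
    return (M['m10']/M['m00'],M['m01']/M['m00']),M['m00']
E
python3 - <<'E'
from fit import *
import pickle
t=pickle.load(open('top0.pkl','rb'));s=pickle.load(open('scene0.pkl','rb'));C=[t,s]
T=lambda x,y:(225+x/5-.4,125+y/5-.4); S=lambda x,y:(245+x/5-.4,200+y/5-.4)
print('outer fence',tri(t,T(45,98),s,S(513,300)),'plateTL',tri(t,T(142,178),s,S(384,258)),'TR',tri(t,T(372,124),s,S(150,350)))
print('roll top',tri(t,T(283,237),s,S(216,138)))
f0=[*onz(t,*T(83,125),.024)[:2],.215]; s0=[*onz(t,*T(283,242),.077)[:2],.23]
for cs in(C,[t],[s]): print('fence',fit(cs,FT,f0),'stand',fit(cs,ST+ROLL,s0))
pt,n1=spot(t,401,187,8,(0,0,200),(180,90,255));ps,n2=spot(s,158,244,8,(0,0,150),(180,90,255));print('cap',pt,n1,ps,n2,tri(t,pt,s,ps))
for n,a,b in(('top',(397,160),(161.5,275)),('jar',(394,221),(165.5,209.5))): print(n,tri(t,a,s,b))
fp=fit(C,FT,f0)[0];sp=fit(C,ST+ROLL,s0)[0]
for c in C: draw(c,FT,fp,(0,0,255));draw(c,ST+ROLL,sp,(0,255,0))
A=cv2.resize(t['img'][125:215,225:325],(400,360));B=cv2.resize(s['img'][200:295,245:355],(400,360));cv2.imwrite('pics/ov.png',np.hstack([A,B]))
E
```

```text
outer fence (array([0.66255991, 0.17586165, 0.03013809]), np.float64(0.0011564809830901716)) plateTL (array([0.61651421, 0.12068538, 0.01374153]), np.float64(0.0007698459042233526)) TR (array([ 0.64503754, -0.01494605,  0.01695083]), np.float64(0.002843099716305323))
roll top (array([0.56486935, 0.03802029, 0.08117557]), np.float64(0.0005712590873857757))
fence (array([0.65590686, 0.15380479, 0.19711086]), np.float64(-2.720485210418701)) stand (array([0.56151679, 0.03679827, 0.2036999 ]), np.float64(-4.797557830810547))
fence (array([0.64473392, 0.15450868, 0.16770063]), np.float64(-1.2326356172561646)) stand (array([0.56223104, 0.03783328, 0.20704218]), np.float64(-2.6175034046173096))
fence (array([0.65706121, 0.15378584, 0.20044977]), np.float64(-2.070861577987671)) stand (array([0.5698408 , 0.0370368 , 0.20422539]), np.float64(-2.3951780796051025))Traceback (most recent call last):
  File "<stdin>", line 9, in <module>
  File "fit.py", line 31, in spot
    return (M['m10']/M['m00'],M['m01']/M['m00']),M['m00']
            ~~~~~~~~^~~~~~~~~
ZeroDivisionError: float division by zero
```

```bash
python3 - <<'E'
from fit import *
import pickle
t=pickle.load(open('top0.pkl','rb'));s=pickle.load(open('scene0.pkl','rb'));C=[t,s]
T=lambda x,y:(225+x/5-.4,125+y/5-.4)
pt,n1=spot(t,401,187,8,(0,0,120),(180,120,255));ps,n2=spot(s,158,244,8,(0,0,95),(180,120,255));print('cap',pt,n1,ps,n2,tri(t,pt,s,ps))
for n,a,b in(('tape',(397,160),(161.5,274.5)),('jar',(394,221),(164.7,209.5))): print(n,tri(t,a,s,b))
f0=[*onz(t,*T(83,125),.024)[:2],.215]; s0=[*onz(t,*T(283,242),.077)[:2],.23];print(f0,s0)
fp=fit(C,FT,f0)[0];sp=fit(C,ST+ROLL,s0)[0]
A=[];
for c,(v,u,h,ww) in zip(C,((125,225,90,100),(200,245,95,110))):
    c['img']=cv2.convertScaleAbs(cv2.resize(c['img'][v:v+h,u:u+ww],None,fx=4,fy=4),alpha=1.3);c['cx']=(c['cx']-u+.5)*4-.5;c['cy']=(c['cy']-v+.5)*4-.5;c['f']*=4
    draw(c,FT,fp,(0,0,255));draw(c,ST+ROLL,sp,(0,200,0));A.append(c['img'][:360,:400])
cv2.imwrite('pics/ov.png',np.hstack(A))
E
```

```text
cap (400.59322033898303, 186.66101694915255) 59.0 (157.0, 243.5) 54.0 (array([ 0.52002579, -0.30338122,  0.04308676]), np.float64(0.001223501303788699))
tape (array([ 0.60269205, -0.30124262,  0.02470213]), np.float64(0.002785304603396275))
jar (array([ 0.42079524, -0.27624414,  0.05108704]), np.float64(0.0025337002583363777))
[np.float64(0.647298315534123), np.float64(0.15475820132532872), 0.215] [np.float64(0.5627869661429274), np.float64(0.037845385368400375), 0.23]
```

View pics/ov.png

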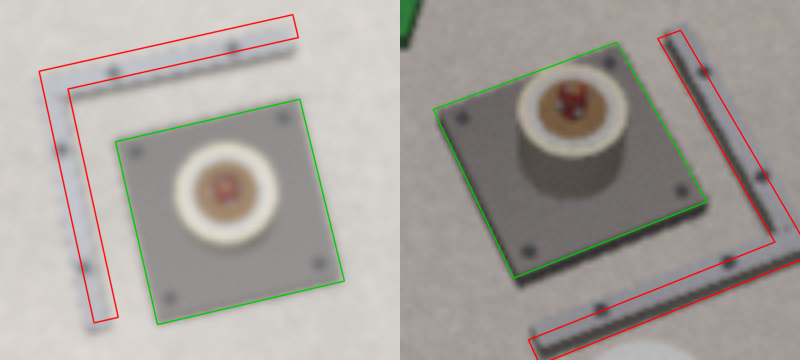

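The stand overlay fits. The fence overlay is a few mm too far in +x, so I refit it from several starts.

```bash
python3 - <<'E'
from fit import *
import pickle
t=pickle.load(open('top0.pkl','rb'));s=pickle.load(open('scene0.pkl','rb'));C=[t,s]
R=[]
for dx in(-.008,-.004,0,.004):
  for dy in(-.004,0,.004,.008):
    for th in(.195,.215): p,c=fit(C,FT,[.650+dx,.155+dy,th]);R.append((c,*p))
R.sort();print(np.round(R[:4],4)); fp=np.array(R[0][1:])
A=[]
for c,(v,u,h,ww) in zip(C,((125,225,90,100),(205,255,90,100))):
    c['img']=cv2.convertScaleAbs(cv2.resize(c['img'][v:v+h,u:u+ww],None,fx=4,fy=4),alpha=1.3);c['cx']=(c['cx']-u+.5)*4-.5;c['cy']=(c['cy']-v+.5)*4-.5;c['f']*=4
    draw(c,FT,fp,(0,0,255));A.append(c['img'])
cv2.imwrite('pics/ov2.png',np.hstack(A))
sp=np.array([.5615,.0368,.2037]);c_,s_=np.cos(fp[2]),np.sin(fp[2])
print('stand in fence mm',np.array([[c_,s_],[-s_,c_]])@(sp[:2]-fp[:2])*1000)
E
```

```text
[[-2.721   0.6558  0.1538  0.1979]
 [-2.7208  0.6559  0.1538  0.1967]
 [-2.7205  0.6559  0.1538  0.1971]
 [-2.7204  0.6559  0.1539  0.197 ]]
stand in fence mm [-115.47378441  -96.16339441]
```

View pics/ov2.png

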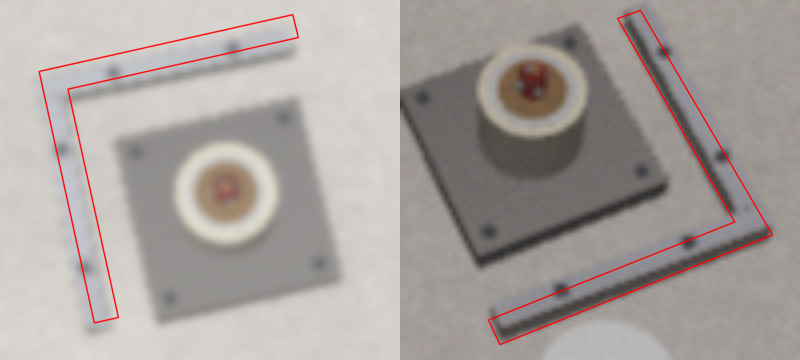

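The edge fit is latching onto the rails' dark base edges. I'll fit the rails' bluish top face by colour instead.

```bash
cat >> fit.py <<'E'
FP=np.array([(0,0,.024),(0,-.175,.024),(.018,-.175,.024),(.018,.018,.024),(-.175,.018,.024),(-.175,0,.024)])
def fencefit(C,p0):
    D=[]
    for c in C:
        g=cv2.GaussianBlur(c['img'].astype(np.float32),(0,0),.7); D.append(g[:,:,0]/(g[:,:,2]+1)*np.minimum(g.mean(2)/60,1))
    def cost(q):
        s=0
        for c,d in zip(C,D):
            P=np.array([proj(c,x) for x in w(q,FP)])
            x0,y0=P.min(0).astype(int)-8;x1,y1=P.max(0).astype(int)+9
            m=np.zeros(((y1-y0)*8,(x1-x0)*8),np.uint8);cv2.fillPoly(m,[np.round(((P-[x0,y0]+.5)*8-.5)*16).astype(int)],255,shift=4)
            o=cv2.dilate(m,np.ones((41,41)))
            m=cv2.resize(m,(x1-x0,y1-y0),interpolation=cv2.INTER_AREA)/255.;o=cv2.resize(o,(x1-x0,y1-y0),interpolation=cv2.INTER_AREA)/255.-m
            d=d[y0:y1,x0:x1];s+=(m*d).sum()/m.sum()-(o*d).sum()/o.sum()
        return -s
    p=np.array(p0,float);r=minimize(cost,p,method='Nelder-Mead',options=dict(initial_simplex=np.array([p,p+[.006,0,0],p+[0,.006,0],p+[0,0,.04]]),xatol=1e-5,fatol=1e-6));return r.x,r.fun
E
python3 - <<'E'
from fit import *
import pickle
t=pickle.load(open('top0.pkl','rb'));s=pickle.load(open('scene0.pkl','rb'));C=[t,s]
for cs in(C,[t],[s]):
  for p0 in([.650,.155,.2],[.646,.158,.215]): print(fencefit(cs,p0))
fp=fencefit(C,[.650,.155,.2])[0]
sp=np.array([.5615,.0368,.2037]);c_,s_=np.cos(fp[2]),np.sin(fp[2])
print('stand in fence mm',np.array([[c_,s_],[-s_,c_]])@(sp[:2]-fp[:2])*1000)
A=[]
for c,(v,u,h,ww) in zip(C,((125,225,90,100),(205,255,90,100))):
    c['img']=cv2.convertScaleAbs(cv2.resize(c['img'][v:v+h,u:u+ww],None,fx=4,fy=4),alpha=1.3);c['cx']=(c['cx']-u+.5)*4-.5;c['cy']=(c['cy']-v+.5)*4-.5;c['f']*=4
    draw(c,FT,fp,(0,0,255));A.append(c['img'])
cv2.imwrite('pics/ov3.png',np.hstack(A))
E
```

```text
(array([0.64899994, 0.15749462, 0.17822194]), np.float64(-0.14584877910133653))
(array([0.6486422 , 0.15753589, 0.18043079]), np.float64(-0.14599705070887392))
(array([0.65028061, 0.15691737, 0.17736743]), np.float64(-0.05775900919373256))
(array([0.65032428, 0.1568695 , 0.17711652]), np.float64(-0.05775900919373256))
(array([0.64863594, 0.15781692, 0.17874043]), np.float64(-0.08911582351562941))
(array([0.6486604 , 0.15785784, 0.17865832]), np.float64(-0.08911582351562941))
stand in fence mm [-107.51071991 -103.27088613]
```

View pics/ov3.png

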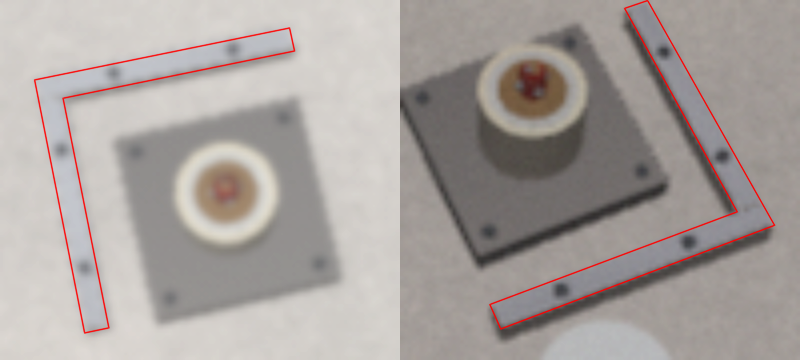

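The fence is now at (0.6488, 0.1575, yaw 0.1795). The stand's home offset is (-107.5, -103.3) mm, against (-70, -70) wanted. I'll move above the stand's -x edge with the fingers shut.

{"name": "drive_tool", "arguments": {
  "steps": [
    [[0,0,0],0.052],
    [[0.025,-0.03,0],0],
    [[0.025,-0.03,0],0],
    [[0.025,-0.03,0],0],
    [[0.025,-0.03,0],0],
    [[0.025,-0.03,0],0],
    [[0.025,-0.03,0],0],
    [[0.025,-0.03,0],0],
    [[0.025,-0.03,0],0],
    [[0.025,-0.03,0],0]
  ],
  "fingers": -1,
  "newtons": 40
}}

```text
t: 1.1
tool_pos: [0.3052, -0.2525, 0.4045]
orientation: [[0.984, 0.177, -0.0], [0.177, -0.984, 0.0], [-0.0, -0.0, -1.0]]
wrist_force: [1.3, -1.0, -0.2]
opening: 0.0002
gripper_force: 0.0
```

{"name": "drive_tool", "arguments": {
  "steps": [
    [[0.025,-0.03,0],0],
    [[0.025,-0.03,0],0],
    [[0.025,-0.03,0],0],
    [[0.025,-0.03,0],0],
    [[0.025,-0.03,0],0],
    [[0.025,-0.03,0],0],
    [[0.025,-0.03,0],0],
    [[0.006,0,0.02],0],
    [[0,0,0.02],0],
    [[0,0,0],0]
  ]
}}

```text
t: 2.1
tool_pos: [0.4449, -0.0147, 0.3622]
orientation: [[0.984, 0.179, -0.007], [0.179, -0.984, 0.0], [-0.006, -0.001, -1.0]]
wrist_force: [-0.6, 0.0, 0.4]
opening: 0.0001
gripper_force: 0.0
```

{"name": "drive_tool", "arguments": {
  "steps": [
    [[0.025,-0.03,0],0],
    [[0,0,0.03],0],
    [[0,0,0.03],0],
    [[0,0,0.03],0],
    [[0,0,0.03],0],
    [[0,0,0.03],0],
    [[0,0,0.02],0],
    [[0,0,0.01],0],
    [[0,0,0],0],
    [[0,0,0],0]
  ]
}}

```text
t: 3.1
tool_pos: [0.4656, 0.0186, 0.1856]
orientation: [[0.984, 0.177, 0.002], [0.177, -0.984, -0.0], [0.002, 0.0, -1.0]]
wrist_force: [0.6, 0.9, 0.7]
opening: -0.0004
gripper_force: 0.0
```

{"name": "drive_tool", "arguments": {
  "steps": [
    [[0,0,0.003],0],
    [[0.006,0,0],0],
    [[0.006,0,0],0],
    [[0.006,0,0],0],
    [[0.006,0,0],0],
    [[0.006,0,0],0],
    [[0.006,0,0],0],
    [[0.004,0,0],0],
    [[0,0,0],0],
    [[0,0,0],0]
  ]
}}

```text
t: 4.1
tool_pos: [0.5038, 0.0259, 0.1814]
orientation: [[0.984, 0.178, -0.002], [0.178, -0.984, -0.0], [-0.002, -0.0, -1.0]]
wrist_force: [-3.2, 0.2, 0.1]
opening: -0.0
gripper_force: 1.9
```

{"name": "drive_tool", "arguments": {
  "steps": [
    [[0.003,0,0],0],
    [[0.003,0,0],0],
    [[0.002,0,0],0],
    [[0.002,0,0],0],
    [[0,0,0],0]
  ]
}}

```text
t: 4.6
tool_pos: [0.5146, 0.0277, 0.1816]
orientation: [[0.984, 0.178, 0.001], [0.178, -0.984, -0.0], [0.001, 0.0, -1.0]]
wrist_force: [-1.4, 0.4, -1.3]
opening: 0.0001
gripper_force: 1.0
```

{"name": "drive_tool", "arguments": {
  "steps": [
    [[0.002,0,0],0],
    [[0.002,0,0],0],
    [[0.001,0,0],0],
    [[0.001,0,0],0],
    [[0,0,0],0]
  ]
}}

```text
t: 5.1
tool_pos: [0.5188, 0.0286, 0.1815]
orientation: [[0.984, 0.178, -0.004], [0.178, -0.984, -0.001], [-0.005, -0.0, -1.0]]
wrist_force: [-6.4, -1.5, 1.8]
opening: 0.0004
gripper_force: 3.7
```

{"name": "drive_tool", "arguments": {
  "steps": [
    [[0.001,0,0],0],
    [[0.001,0,0],0],
    [[0,0,0],0]
  ]
}}

```text
t: 5.4
tool_pos: [0.5196, 0.0287, 0.1815]
orientation: [[0.984, 0.178, -0.009], [0.178, -0.984, -0.001], [-0.009, -0.0, -1.0]]
wrist_force: [-11.5, -2.2, 7.0]
opening: 0.0
gripper_force: 5.8
```

Flush in x, with the tool at fence x = -150 mm as expected. Next I go round the corner to the -y edge.

{"name": "drive_tool", "arguments": {
  "steps": [
    [[-0.02,0,0],0],
    [[-0.005,0.02,0],0],
    [[0,0.03,0],0],
    [[0,0.03,0],0],
    [[0,0.02,0],0],
    [[0.025,0,0],0],
    [[0.03,0,0],0],
    [[0.03,0,0],0],
    [[0.018,0,0],0],
    [[0,0,0],0]
  ]
}}

```text
t: 6.4
tool_pos: [0.6202, -0.0552, 0.1826]
orientation: [[0.984, 0.178, 0.008], [0.178, -0.984, -0.001], [0.008, 0.002, -1.0]]
wrist_force: [-0.9, 0.2, -0.4]
opening: 0.0002
gripper_force: 0.0
```

```bash
cat > st.py <<'E'
from fit import *
F=np.array([.6488,.1575,.1795])
def inF(p,yaw=F[2]): c,s=np.cos(yaw),np.sin(yaw);return np.array([[c,s],[-s,c]])@(np.array(p[:2])-F[:2])
E
python3 - <<'E'
from st import *
s=arm.get_state();print(s['tool_pos'],inF(s['tool_pos']))
C=[cam('top'),cam('scene')]
p=fit(C,ST+ROLL,[.598,.0436,.1795]);print(p,inF(p[0]))
E
```

```text
[ 0.62015326 -0.05522375  0.18263966] [-0.06616567 -0.20419142]
(array([0.59793683, 0.04316854, 0.17037385]), np.float64(-3.7588424682617188)) [-0.07045842 -0.10341352]
```

The camera puts the stand at (-70.5, -103.4) mm, matching the touch reading. Now I push in +y, which is tool -y.

{"name": "drive_tool", "arguments": {
  "steps": [
    [[-0.003,0,0.001],0],
    [[0,-0.006,0],0],
    [[0,-0.006,0],0],
    [[0,-0.006,0],0],
    [[0,-0.006,0],0],
    [[0,-0.006,0],0],
    [[0,-0.006,0],0],
    [[0,-0.006,0],0],
    [[0,-0.003,0],0],
    [[0,0,0],0]
  ]
}}

```text
t: 7.5
tool_pos: [0.6058, -0.0115, 0.1812]
orientation: [[0.984, 0.178, 0.001], [0.178, -0.984, -0.0], [0.001, 0.0, -1.0]]
wrist_force: [0.1, -2.7, 3.0]
opening: -0.0
gripper_force: 0.0
```

{"name": "drive_tool", "arguments": {
  "steps": [
    [[0,-0.002,0],0],
    [[0,-0.001,0],0],
    [[0,0,0],0]
  ]
}}

```text
t: 7.8
tool_pos: [0.6054, -0.0092, 0.1812]
orientation: [[0.984, 0.178, 0.001], [0.178, -0.984, -0.001], [0.001, 0.001, -1.0]]
wrist_force: [0.2, -5.0, 2.9]
opening: 0.0001
gripper_force: 0.0
```

{"name": "drive_tool", "arguments": {
  "steps": [
    [[0,-0.002,0],0],
    [[0,-0.001,0],0],
    [[0,0,0],0]
  ]
}}

```text
t: 8.1
tool_pos: [0.6049, -0.0067, 0.1812]
orientation: [[0.984, 0.178, 0.002], [0.178, -0.984, -0.002], [0.001, 0.002, -1.0]]
wrist_force: [1.6, -7.2, 3.8]
opening: 0.0002
gripper_force: 0.0
```

{"name": "drive_tool", "arguments": {
  "steps": [
    [[0,-0.002,0],0],
    [[0,0,0],0]
  ]
}}

```text
t: 8.3
tool_pos: [0.6049, -0.006, 0.1817]
orientation: [[0.984, 0.179, 0.003], [0.179, -0.984, -0.004], [0.002, 0.005, -1.0]]
wrist_force: [0.7, -13.1, 5.9]
opening: -0.0002
gripper_force: 2.1
```

{"name": "drive_tool", "arguments": {
  "steps": [
    [[0,0.02,0],0],
    [[0,0.02,0],0],
    [[0,0,0],0]
  ]
}}

```text
t: 8.6
tool_pos: [0.6115, -0.0446, 0.1805]
orientation: [[0.984, 0.175, 0.0], [0.175, -0.984, 0.0], [0.0, -0.0, -1.0]]
wrist_force: [-0.3, -0.9, 0.1]
opening: -0.0
gripper_force: 0.0
```

```bash
python3 - <<'E'
from st import *
s=arm.get_state();print(s['tool_pos'],inF(s['tool_pos']))
C=[cam('top'),cam('scene')]
for cs in (C,C[:1],C[1:]):
    p=fit(cs,ST+ROLL,[.5924,.0761,.1795]);print(p,inF(p[0]))
print(fencefit(C,F))
A=[]
for c,(v,u,h,ww) in zip(C,((125,225,90,100),(205,255,90,100))): A.append(cv2.convertScaleAbs(cv2.resize(c['img'][v:v+h,u:u+ww],None,fx=4,fy=4,interpolation=cv2.INTER_CUBIC),alpha=1.4))
cv2.imwrite('pics/corner.png',np.hstack(A))
E
```

```text
[ 0.61148725 -0.04456146  0.18045901] [-0.07278882 -0.19215323]
(array([0.59245488, 0.07617669, 0.14171933]), np.float64(-3.6978201866149902)) [-0.06995909 -0.06995697]
(array([0.59301991, 0.07621775, 0.18684996]), np.float64(-1.987931489944458)) [-0.06939582 -0.07001745]
(array([0.59225013, 0.07619464, 0.09997873]), np.float64(-1.7907949686050415)) [-0.07015735 -0.06990276]
(array([0.6487021 , 0.15751019, 0.18037483]), np.float64(-0.13772485693270442))
```

View pics/corner.png

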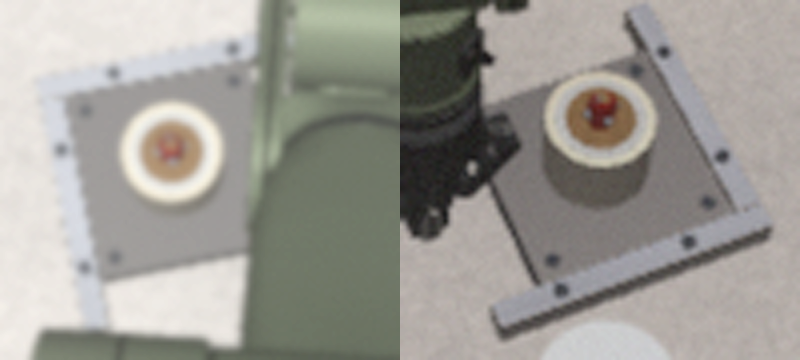

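The stand is flush and square at (-70.0, -70.0) mm in the fence frame, and the picture shows both edges against the rails. Next is the cap.

{"name": "drive_tool", "arguments": {
  "steps": [
    [[0,0.01,-0.035],0],
    [[0,0,-0.04],0],
    [[-0.01,0.02,-0.03],0],
    [[-0.02,0.034,0],0],
    [[-0.02,0.034,0],0],
    [[-0.02,0.034,0],0],
    [[-0.02,0.034,0],0],
    [[-0.02,0.034,0],0],
    [[-0.02,0.034,0],0],
    [[-0.006,0.004,0],0]
  ],
  "fingers": 1
}}

```text
t: 9.7
tool_pos: [0.5189, -0.3038, 0.2855]
orientation: [[0.985, 0.175, -0.0], [0.175, -0.985, -0.001], [-0.0, 0.001, -1.0]]
wrist_force: [-0.6, -0.0, 0.0]
opening: 0.0855
gripper_force: 0.0
```

{"name": "drive_tool", "arguments": {
  "steps": [
    [[0,0,0],0]
  ]
}}

```text
t: 9.8
tool_pos: [0.5192, -0.3015, 0.2854]
orientation: [[0.984, 0.176, -0.001], [0.176, -0.984, 0.001], [-0.001, -0.001, -1.0]]
wrist_force: [0.3, 1.8, 0.6]
opening: 0.0855
gripper_force: 0.0
```

{"name": "drive_tool", "arguments": {
  "steps": [
    [[0.0005,0.001,0.03],0],
    [[0,0,0.03],0],
    [[0,0,0.025],0],
    [[0,0,0.015],0],
    [[0,0,0.005],0],
    [[0,0,0],0],
    [[0,0,0],0]
  ]
}}

```text
t: 10.5
tool_pos: [0.5212, -0.3019, 0.1816]
orientation: [[0.984, 0.179, 0.001], [0.179, -0.984, -0.001], [0.001, 0.001, -1.0]]
wrist_force: [-1.1, 0.8, 0.4]
opening: 0.0856
gripper_force: 0.0
```

{"name": "drive_tool", "arguments": {
  "steps": [
    [[0,0,0],0],
    [[0,0,0],0],
    [[0,0,0],0],
    [[0,0,0],0],
    [[0,0,0],0],
    [[0,0,0],0],
    [[0,0,0],0],
    [[0,0,0],0]
  ],
  "fingers": -1,
  "newtons": 70
}}

```text
t: 11.3
tool_pos: [0.5207, -0.3027, 0.1817]
orientation: [[0.984, 0.178, 0.002], [0.178, -0.984, -0.001], [0.001, 0.001, -1.0]]
wrist_force: [-0.2, 0.1, 6.3]
opening: 0.0393
gripper_force: 70.7
```

{"name": "drive_tool", "arguments": {
  "steps": [
    [[0,0,-0.01],0],
    [[0,0,-0.03],0],
    [[0,0,-0.04],0],
    [[0,0,-0.04],0],
    [[0.006,-0.015,-0.035],0],
    [[0.012,-0.033,0],0],
    [[0.012,-0.033,0],0],
    [[0.012,-0.033,0],0],
    [[0.012,-0.033,0],0],
    [[0.012,-0.033,0],0]
  ]
}}

```text
t: 12.3
tool_pos: [0.5532, -0.1123, 0.3361]
orientation: [[0.984, 0.177, 0.0], [0.177, -0.984, -0.0], [0.0, 0.0, -1.0]]
wrist_force: [0.8, 0.3, -0.1]
opening: 0.0394
gripper_force: 70.3
```

{"name": "drive_tool", "arguments": {
  "steps": [
    [[0.015,-0.033,0],0],
    [[0.015,-0.033,0],0],
    [[0.015,-0.033,0],0],
    [[0.015,-0.033,0],0],
    [[0.012,-0.033,0],0],
    [[0,-0.015,0],0],
    [[0,0,0],0],
    [[0,0,0],0]
  ]
}}

```text
t: 13.1
tool_pos: [0.5919, 0.0757, 0.3357]
orientation: [[0.984, 0.178, -0.0], [0.178, -0.984, -0.001], [-0.001, 0.001, -1.0]]
wrist_force: [-0.5, 0.0, 0.3]
opening: 0.039
gripper_force: 70.4
```

```bash
python3 - <<'E'
from st import *
s=arm.get_state();print(s['tool_pos'],np.round(s['orientation'],4).tolist(),s['opening'],s['gripper_force'],s['wrist_force'])
A=[]
for n in('top','scene'):
    c=cam(n);p=proj(c,[*s['tool_pos'][:2],.13]).astype(int);print(n,p,proj(c,[.5924,.0762,.09]))
    u,v=max(p[0]-40,0),max(p[1]-35,0);A.append(cv2.convertScaleAbs(cv2.resize(c['img'][v:v+90,u:u+80],None,fx=5,fy=5,interpolation=cv2.INTER_CUBIC),alpha=1.6));print(u,v)
    if n=='scene': 
        m=cv2.inRange(cv2.cvtColor(c['img'],cv2.COLOR_BGR2HSV),(105,90,15),(130,255,255));k=np.zeros_like(m);cv2.circle(k,tuple(map(int,p)),30,255,-1);x,y,w_,h_=cv2.boundingRect(m&k);print('blue bbox',x,y,w_,h_)
cv2.imwrite('pics/held.png',np.hstack(A))
E
```

```text
[0.59185467 0.07567546 0.33573914] [[0.984, 0.1781, -0.0005], [0.1781, -0.984, -0.001], [-0.0007, 0.0009, -1.0]] 0.03895069924572375 70.37575587630272 [-0.5025611   0.0125063   0.31070599]
top [266 159] [267.21767676 162.11028293]
226 124
scene [305 223] [304.84752144 231.73409097]
265 188
blue bbox 302 204 14 19
```

View pics/held.png

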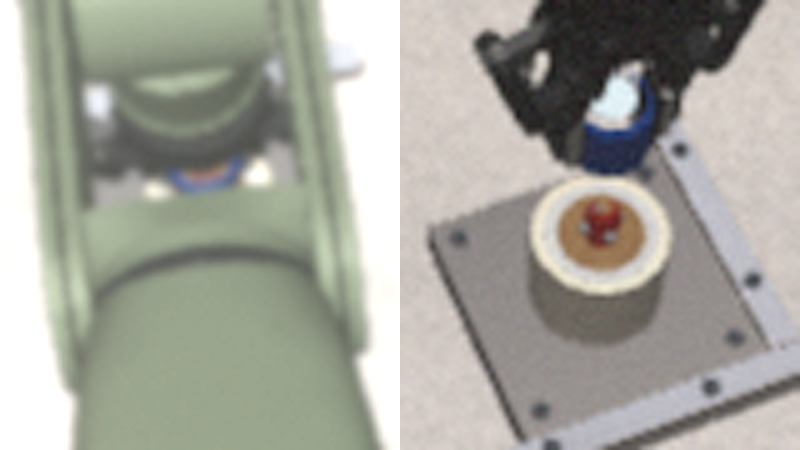

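The scene view shows the cap held upright with its pale disc at panel (615,95), behind and above the stud at (603,215). In the top view only a blue crescent with red inside shows, at (205,180). I'll check the numbers before going down.

```bash
python3 - <<'E'
from st import *
c=cam('scene');t=cam('top')
rim=.3357-.1787
for z in (rim,rim+.038): print(z,'top',proj(t,[.5919,.0757,z]),'scene',proj(c,[.5919,.0757,z]))
print('stud top',proj(t,[.5924,.0762,.103]),proj(c,[.5924,.0762,.103]))
print('stud by scene red', spot(c,386-1,231,1,(0,0,0),(180,255,255))[1])
pr,n=spot(c,305,231,9,(0,120,30),(8,255,255));print('red',pr,n,onz(c,*pr,.095))
pd,n=spot(c,308,207,9,(0,0,95),(120,110,255));print('disc',pd,n,onz(c,*pd,rim+.038))
b=cv2.inRange(cv2.cvtColor(c['img'],cv2.COLOR_BGR2HSV),(105,90,15),(130,255,255))
print([''.join('#' if b[v,u] else '.' for u in range(295,325)) for v in (205,208,211,214,217,220,223)])
print(t['img'][154:166,258:274:2].tolist())
E
```

```text
0.157 top [266.37972576 156.77684507] scene [306.22943556 217.12063431]
0.195 top [265.75421783 153.40143596] scene [307.23106475 208.17240103]
stud top [267.02586247 161.08284842] [305.15120498 229.0443432 ]
stud by scene red 5.0
red (305.1034482758621, 232.3793103448276) 29.0 [0.59726988 0.07532953 0.095     ]
disc (307.8292682926829, 207.6951219512195) 82.0 [0.59087739 0.07740251 0.195     ]
['..................##..........', '...................##.........', '..................###.........', '.......#############..........', '........########..#...........', '.......#####.##.#.............', '..............................']
[[[54, 55, 55], [56, 57, 56], [55, 57, 57], [56, 58, 57], [56, 57, 56], [54, 55, 54], [51, 53, 52], [53, 53, 51]], [[52, 53, 52], [52, 54, 53], [53, 55, 55], [52, 54, 53], [52, 54, 53], [51, 53, 53], [50, 53, 53], [62, 57, 54]], [[52, 53, 53], [54, 54, 54], [52, 54, 53], [50, 52, 53], [51, 53, 53], [51, 54, 56], [57, 62, 67], [77, 64, 63]], [[55, 55, 54], [65, 58, 54], [60, 58, 58], [54, 59, 62], [54, 56, 61], [56, 62, 70], [69, 76, 86], [90, 73, 73]], [[65, 
[... 233 characters left out ...]
 109], [84, 76, 75], [97, 72, 65], [100, 79, 80], [97, 80, 85], [99, 79, 80], [97, 75, 70], [83, 73, 68]], [[128, 134, 134], [93, 95, 97], [89, 72, 66], [99, 77, 69], [102, 84, 77], [101, 85, 76], [92, 85, 76], [84, 87, 82]], [[134, 141, 140], [100, 108, 109], [84, 84, 78], [90, 86, 78], [94, 91, 84], [91, 93, 85], [88, 96, 88], [86, 97, 91]], [[114, 124, 121], [95, 107, 104], [85, 95, 89], [86, 95, 88], [87, 97, 90], [85, 97, 91], [86, 98, 92], [87, 101, 95]], [[93, 106, 100], [87, 101, 95], [85, 99, 92], [85, 98, 91], [85, 97, 91], [84, 98, 92], [85, 98, 92], [87, 101, 94]], [[87, 101, 95], [86, 100, 93], [86, 99, 93], [84, 97, 91], [84, 97, 91], [85, 99, 92], [85, 99, 93], [87, 101, 94]]]
```

All consistent: the crescent is the cap's side wall, the red is its shaded disc, and the disc from the scene view lies within 2 mm of the tool axis. Going down.

{"name": "drive_tool", "arguments": {
  "steps": [
    [[0.0006,-0.0005,0.02],0],
    [[0,0,0.015],0],
    [[0,0,0.01],0],
    [[0,0,0.008],0],
    [[0,0,0.005],0],
    [[0,0,0],0]
  ]
}}

```text
t: 13.9
tool_pos: [0.5927, 0.0767, 0.2772]
orientation: [[0.984, 0.178, -0.001], [0.178, -0.984, -0.0], [-0.001, 0.0, -1.0]]
wrist_force: [-0.6, -0.0, -0.4]
opening: 0.0391
gripper_force: 70.4
```

{"name": "drive_tool", "arguments": {
  "steps": [
    [[0,0,0.003],0],
    [[0,0,0.003],0],
    [[0,0,0.003],0],
    [[0,0,0],0]
  ]
}}

```text
t: 14.3
tool_pos: [0.5931, 0.0769, 0.2686]
orientation: [[0.984, 0.178, 0.001], [0.178, -0.984, -0.0], [0.001, 0.0, -1.0]]
wrist_force: [2.2, -1.3, -1.5]
opening: 0.0389
gripper_force: 70.4
```

The cap is over the stud. I bias it toward the corner, then press.

{"name": "drive_tool", "arguments": {
  "steps": [
    [[0.002,-0.001,0],0],
    [[0.001,-0.001,0],0],
    [[0,0,0],0]
  ]
}}

```text
t: 14.6
tool_pos: [0.595, 0.0785, 0.2686]
orientation: [[0.984, 0.179, -0.002], [0.179, -0.984, -0.003], [-0.003, 0.003, -1.0]]
wrist_force: [-1.6, -6.1, 1.0]
opening: 0.0386
gripper_force: 70.6
```

{"name": "drive_tool", "arguments": {
  "steps": [
    [[0,0,0.002],0],
    [[0,0,0.002],0],
    [[0,0,0.001],0],
    [[0,0,0],0]
  ]
}}

```text
t: 15.0
tool_pos: [0.5952, 0.0782, 0.2649]
orientation: [[0.984, 0.179, -0.0], [0.179, -0.984, -0.003], [-0.001, 0.003, -1.0]]
wrist_force: [-1.9, -6.7, 7.1]
opening: 0.0391
gripper_force: 71.2
```

{"name": "drive_tool", "arguments": {
  "steps": [
    [[0.0015,0,0.001],0],
    [[0,0,0.001],0],
    [[0,0,0.001],0],
    [[0,0,0.001],0],
    [[0,0,0],0]
  ]
}}

```text
t: 15.5
tool_pos: [0.596, 0.0784, 0.2594]
orientation: [[0.984, 0.179, -0.003], [0.179, -0.984, -0.004], [-0.004, 0.003, -1.0]]
wrist_force: [-1.0, -6.5, -2.3]
opening: 0.039
gripper_force: 70.5
```

Past the balls: the force dropped and now pulls down. I follow it to the seat.

{"name": "drive_tool", "arguments": {
  "steps": [
    [[0,0,0.001],0],
    [[0,0,0.001],0],
    [[0,0,0.001],0],
    [[0,0,0.001],0],
    [[0,0,0],0]
  ]
}}

```text
t: 16.0
tool_pos: [0.596, 0.0785, 0.2558]
orientation: [[0.984, 0.179, -0.003], [0.179, -0.984, -0.003], [-0.004, 0.003, -1.0]]
wrist_force: [-2.8, -6.5, 3.3]
opening: 0.0393
gripper_force: 71.1
```

{"name": "drive_tool", "arguments": {
  "steps": [
    [[0.001,0,0.002],0],
    [[0,0,0.002],0],
    [[0,0,0],0]
  ]
}}

```text
t: 16.3
tool_pos: [0.5962, 0.0785, 0.2556]
orientation: [[0.984, 0.179, -0.004], [0.179, -0.984, -0.004], [-0.004, 0.003, -1.0]]
wrist_force: [-12.0, -7.7, 26.0]
opening: 0.0389
gripper_force: 73.4
```

Seated: the tool is at z 0.2556 against 0.2557 predicted, pressing 26 N. I check the stand in the corner.

```bash
python3 - <<'E'
from st import *
C=[cam('top'),cam('scene')]
for E in (ST,ST[1:3]):
  for cs in (C,C[1:]):
    p=fit(cs,E,[.5924,.0761,.1795]);print(p[0].round(4),round(float(p[1]),3),inF(p[0]).round(4))
A=[]
for c,(v,u,h,ww) in zip(C,((125,225,90,100),(205,255,90,100))): A.append(cv2.convertScaleAbs(cv2.resize(c['img'][v:v+h,u:u+ww],None,fx=4,fy=4,interpolation=cv2.INTER_CUBIC),alpha=1.5))
cv2.imwrite('pics/final.png',np.hstack(A))
E
```

```text
[0.6086 0.0748 0.1736] -3.216 [-0.0544 -0.0742]
[0.6087 0.0752 0.1819] -2.094 [-0.0542 -0.0738]
[0.5899 0.0796 0.1473] -2.52 [-0.0718 -0.0661]
[0.5913 0.0794 0.1784] -1.705 [-0.0706 -0.0666]
```

View pics/final.png

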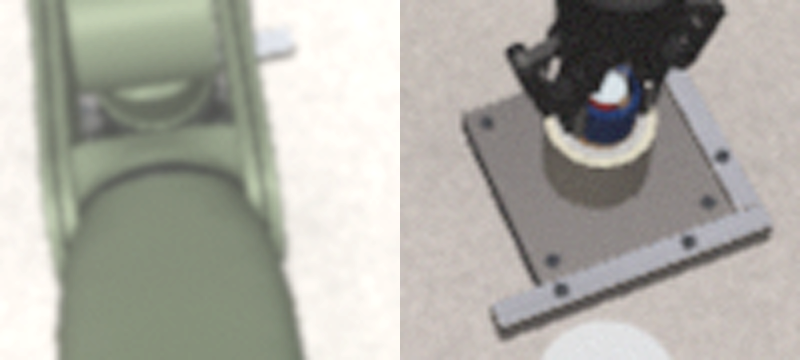

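The scene view shows no visible gap: the plate screws are at (552,260) and (707,202), as before the press. I measure any shift against the earlier picture.

```bash
python3 - <<'E'
import cv2,numpy as np
from h import cam
a=cv2.imread('pics/corner.png',0).astype(np.float32)/1.4;b=cv2.imread('pics/final.png',0).astype(np.float32)/1.5
for n,(x,y) in dict(plate1=(552,259),plate2=(708,202),rail1=(688,242),rail2=(561,290),rail3=(722,157)).items():
    r=[]
    for i in(a,b):
        p=i[y-12:y+13,x-12:x+13]; wt=np.clip(np.median(p)-8-p,0,None); g=np.mgrid[-12:13,-12:13]; k=(g**2).sum(0)<100; wt=wt*k
        r.append([(g[1]*wt).sum()/wt.sum(),(g[0]*wt).sum()/wt.sum()])
    print(n,np.round(r[1],2)-np.round(r[0],2))
# mm per crop px
c=cam('scene');from h import proj
o=proj(c,[.5924,.0762,.02]);print('px(4x) per mm fence x,y',(proj(c,[.5924+.00984,.0762+.00178,.02])-o)*.4,(proj(c,[.5924-.00178,.0762+.00984,.02])-o)*.4)
E
```

```text
plate1 [0.02 0.23]
plate2 [-0.12 -0.33]
rail1 [-0.17 -0.01]
rail2 [ 0.   -0.12]
rail3 [0.04 0.03]
px(4x) per mm fence x,y [0.61894873 1.21358794] [ 1.35883008 -0.49128528]
```

The plate moved no more than about 0.3 mm, so the stand is still tight. The cap is home and pressed, so I hand in.

```bash
python3 -c "
from rig import arm
s=arm.get_state();print(s['t'],s['tool_pos'],s['wrist_force'],s['gripper_force']);print(arm.finish_job())"
```

```text
16.45 [0.59614398 0.07852064 0.25564463] [-13.17583954  -8.12321998  24.95391685] 73.34468923509121
the job is handed in; nothing more can be done
None
```

I handed the job in at 16.5 s: the stand is flush in the fence corner, and the blue cap is clicked fully home on the stud, still gripped and pressed down with about 25 N.

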